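Feed a connector housing down the gravity chute, nose first

ROBOT

A 6-joint arm with a two-finger parallel gripper is mounted at the origin on a cart in front of the work surface, level with it; the furniture and walls round the work are solid. World frame = base frame: x ahead of the robot, y to its left, z up, the work surface at z = 0. Lengths are in m, angles in rad, forces in N, time in s.
With the tool pointing down it reaches from about 0.35 to 0.925 m from the base axis. Payload 6.4 kg.
Tool frame: the origin (TCP) lies midway between the tips of the shut fingers; the grasp point (between the pads) lies 19 mm behind it (arm.tcp_to_grasp is the distance from the TCP to the grasp point, in m); z points along the fingers, y is the line along which they close (so a half turn about z gives the same grasp; the last joint's range is limited). The gripper opens to 85 mm and grips with 20 to 120 N. Pads are 22 mm wide; open, the fingers measure 114 mm over their backs; the gripper's body (76 mm by 85 mm) begins 54 mm behind the grasp point. The pads swing forward as they close: fully open they stand 13 mm farther back than shut.
Start: joints at [1.152, 0.245, 1.558, -0, 1.339, -0.174], TCP at [0.158, 0.631, 0.231] pointing down, gripper open.
Joint ranges: [-3.13, 3.13], [-1.02, 2.26], [0.13, 2.54], [-0.95, 4.09], [0.21, 2.88], [-2.74, 2.74]. Speed limits (rad/s): [2.57, 2.57, 3.14, 3.14, 3.14, 3.14].

INTERFACE

Orientations are given as [roll, pitch, yaw] about the fixed x, y, z axes, in that order (R = Rz(yaw) Ry(pitch) Rx(roll)).
In Python, from rig import arm, imaging, ticket gives the robot as it stands.
- The arm moves only by the shell command python3 -m handwheel 'ROWS' [OPENING] [FORCE]. ROWS is JSON, one flat list of numbers, 4 for each row, row after row: the shift along the tool's x, y, z in units of 25 mm (1.0 is 25 mm), then the turn about the tool's z in units of 0.15 rad (1.0 is 0.15 rad). A call has 1 to 5 rows; each row shifts and turns the commanded pose from where the row before left it, along the tool's axes as they then stand; what a row does not reach is not made up. A row lasts 1/10 s, in which the tool goes at most 50 mm and 8.59 degrees, less where a joint would pass 70% of its speed; a pose out of reach is approached as far as the arm can. A call with a number of a shift or a turn outside -1 to 1 is refused whole. A call with a gripper value outside its range is refused whole. OPENING is the finger opening in mm, from 0 to 85.4, set as the call begins (- or left out, the last holds). The fingers move at their own pace and stop on an object; FORCE is the grip in N (left out, the last holds). Time passes only in rows, so rows that do not move let the fingers close. It gives the time, the measured TCP pose, the force, the opening and the grip force at its end, in the units of the state.
- arm.get_state(): the state, without advancing time (a new reading comes with each control period).
- imaging.capture(name): name is "side" or "top" or "wrist"; returns the picture (420x560x3 uint8, red, green, blue); there is no depth.
- imaging.camera_model(name): a dict with "fx", "fy", "cx", "cy" (pixels), "rvec" (rotation vector, rad) and "tvec" (3), from world to camera coordinates, as OpenCV has them; the wrist camera has in their place "T_tool_cam" (4x4, takes a point from camera to tool coordinates, whose origin is the TCP and whose axes are the flange's). Camera axes: x right, y down, z forward; pixel columns grow to the right and rows downward; lengths in m; the calibration is good to about 2 mm. A picture is of the moment at which its call begins: read the wrist's pose just before it. camera_model takes no time and is no camera call.
- ticket.finish_job(): hands the job in; it is judged then, once.
The state is a dict: "time_s": time; "qpos": joint angles; "qd": joint speeds; "effort": joint torques, N m; "tool_pos": TCP position; "orientation": TCP orientation; "contact_force": force on the tool from outside, world axes, zero at the start; "moment": the same for the moment, N m; "width": opening from 0.0 (shut) to 1.0 (fully open); "grasp_force": force on a finger pad.
Only numpy, scipy, OpenCV 4.12 (cv2) and the standard library are available. Lean on these libraries where they do the work, as an engineer would, in place of code of your own. Each camera call takes 0.05 s, during which the arm holds its last target. There are 200 camera calls.

TASK

Take the small one of the two stepped grey connector housings and put it on the landing at the top of the sloping gravity chute, with its slim nose pointing down the slope. Let go of it there so that it slides down by itself, without being touched or pushed between the rails, until it lies fully home at the bottom with its nose in the throat. Leave the large housing where it is.

Things in the scene. Friction and masses are not known exactly. Their poses are not given: they have to be found in the camera images.
- small_housing: Stepped grey plastic block lying flat, 70 mm long, 34 tall, 50 to 100 g: broad tail 40 mm wide (x -35 to -1), slim nose 26 wide (x -1 to +35). Origin: centre of the underside, z up. Nose points up to 2 rad either side of straight at the robot (world -x). Grip it across the tail, about x -14, with fingertips at least 11 mm above the underside to clear the chute's rails.
- small_housing_nose (a point): Centre of the nose end face of the small housing (x +35 mm, 17 mm above the underside; two columns of square pin holes).
- large_housing: The other grey housing: same length, height, origin and axes, but wider: tail 60 mm, nose 40 mm, with three columns of pin holes; it does not fit between the rails. The two may lie in either place. It stays where it is.
- chute: Fixed chute, base 290 x 150 mm, origin at the centre of its underside. Very slippery aluminium deck, 340 mm along the slope, 140 wide, falls 30 degrees from +x (high) to -x (low, towards the robot within 0.45 rad). A small housing let go on the landing, nose down the slope within 10 degrees and 10 mm of the middle, slides home by itself; any other way round it stops short.
- chute_landing (a point): On the deck surface, mid-width, 265 mm up the slope from the low end, 168 mm above the bench: the landing (no rails from 252 to 340 mm). Put the middle of the housing over it. The deck slopes 30 degrees here too: a level-held housing's underside must be 20 mm above this point for its uphill edge to clear.
- chute_home (a point): On the deck surface, mid-width, 54 mm up the slope: where the small housing's origin lies when home. Up the slope: black throat blocks 34 mm apart, 30 high (0 to 50 mm), their lead-in widening to 54 (to 67 mm), where the tail stops; rails 54 apart, 9 high (to 150 mm), then flaring to 108 apart (at 252 mm).
Mind the look-alikes: they are no part of the job. Leave any red look-alike of the small_housing alone.

How it is judged:
By the outcome, as a careful person would: the job done as asked, in the order asked, and still so for the second after the job is handed in, with the robot touching nothing.
It also fails if it takes over 35 s, if anything falls off the work surface, if the arm or the gripper's body presses on something with over 40 N, if the wrist force passes 120 N, or if a joint passes its speed limit or range.

## Working session

There is one attempt and no reset: what is moved stays moved. The work goes in short steps, Python scripts to look and compute and a shell command to move; the robot and the scene stay as the last step left them, time stands still between calls to the robot, and variables do not carry over. Pictures are saved under pics/ and viewed, at most 10 in all, crops included, and the job is handed in when it is done.

```bash
ls; mkdir -p pics; cat > h.py <<'E'
import numpy as np, cv2
from rig import arm, imaging, ticket
from scipy.spatial.transform import Rotation as R
def cam(n, st=None):
    m=imaging.camera_model(n); K=np.array([[m['fx'],0,m['cx']],[0,m['fy'],m['cy']],[0,0,1.]])
    if n=='wrist':
        T=np.array(m['T_tool_cam']); B=np.eye(4); B[:3,:3]=R.from_euler('xyz',st['orientation']).as_matrix(); B[:3,3]=st['tool_pos']
        W=B@T; return K,W[:3,:3].T,-W[:3,:3].T@W[:3,3]
    return K,R.from_rotvec(np.ravel(m['rvec'])).as_matrix(),np.ravel(m['tvec'])
def ray(c,uv,z):
    K,Rm,t=c; o=-Rm.T@t; d=Rm.T@np.linalg.solve(K,[uv[0],uv[1],1.]); return o+d*(z-o[2])/d[2]
def proj(c,P):
    K,Rm,t=c; p=K@(Rm@np.asarray(P)+t); return p[:2]/p[2]
def snap(n,f):
    st=arm.get_state(); im=imaging.capture(n); cv2.imwrite(f'pics/{f}.png',im[:,:,::-1]); return im,cam(n,st)
E
python3 - <<'E'
from h import *
a,ca=snap('top','top0'); b,cb=snap('side','side0'); c,cc=snap('wrist','wr0')
for x in (ca,cb,cc): print(-x[1].T@x[2], x[1][2], x[0][0,0])
print(arm.get_state())
E
```

```text
pics
[ 0.33664796 -0.02949398  1.28394848] [ 0.13104431 -0.00582172 -0.99135942] 494.14700118044414
[ 0.33538633 -1.00169233  0.83869519] [ 0.12626099  0.7939137  -0.59477659] 479.06698440088013
[0.08050725 0.64942115 0.37271839] [ 0.3023492  -0.07690305 -0.95008993] 342.7986878791502
{'time_s': 0.15, 'qpos': array([ 1.15184776e+00,  2.45667109e-01,  1.55872678e+00, -2.19135887e-05,
        1.33871661e+00, -1.74110854e-01]), 'qd': array([ 0.00025158, -0.00250618, -0.0030967 ,  0.00091688, -0.00261819,
        0.00013407]), 'effort': array([ 1.10707719e-03, -4.29991543e+01, -3.26550186e+01, -1.43227312e-04,
        3.62735722e-03,  2.05363551e-05]), 'tool_pos': array([0.15738863, 0.63021553, 0.23042874]), 'orientation': array([-3.14009407e+00, -2.41943455e-04,  2.89675981e+00]), 'contact_force': array([ 0.42208392, -0.77571503, -0.72525157]), 'moment': array([-0.00651442, -0.00502516,  0.08364511]), 'grasp_force': 0.0, 'width': 1.0041183294047535}
```

View pics/top0.png

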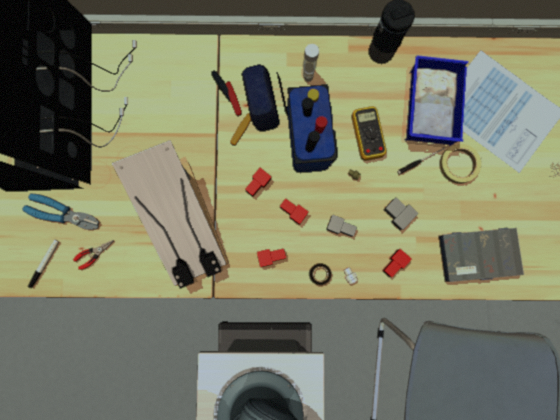

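View pics/side0.png

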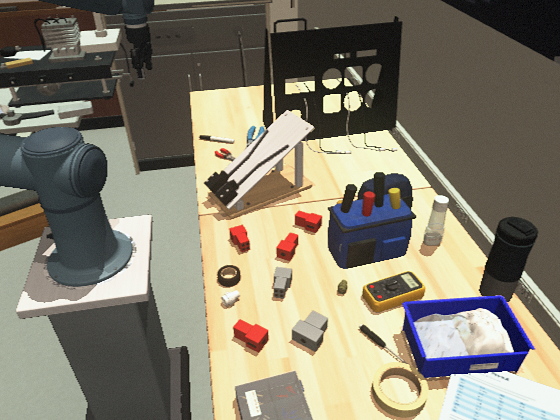

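The top view shows two grey housings, at (342,227) and (402,213), and red look-alikes at (258,181), (294,211), (272,257) and (397,263). The chute is at (170,215), with its low end at about (197,272). The grey one at (342,227) looks slimmer, so I take it as the small one; I'll measure both and check with an enlarged crop.

```bash
cat > m.py <<'E'
from h import *
im=cv2.imread('pics/top0.png'); c=cam('top')
hsv=cv2.cvtColor(im,cv2.COLOR_BGR2HSV)
m=((hsv[...,1]<60)&(hsv[...,2]>60)).astype(np.uint8)
n,l,s,ce=cv2.connectedComponentsWithStats(m)
for i in range(1,n):
    if s[i,4]>150 and 310<ce[i,0]<430 and 180<ce[i,1]<250:
        ct=cv2.findContours((l==i).astype(np.uint8),0,2)[0][0][:,0].astype(float)
        P=np.array([ray(c,p,.034)[:2] for p in ct]).astype(np.float32)
        print(ce[i],s[i],cv2.minAreaRect(P))
a=cv2.resize(im[170:270,300:440],(560,400),interpolation=cv2.INTER_CUBIC)
b=cv2.resize(im[130:300,100:240],(460,560),interpolation=cv2.INTER_CUBIC)[:400] if 0 else None
cv2.imwrite('pics/crop0.png',a)
t=im[130:300,100:240]; cv2.imwrite('pics/crop1.png',cv2.resize(t,None,fx=3.5,fy=3.5,interpolation=cv2.INTER_CUBIC))
E
python3 m.py
```

```text
[401.21590909 212.55113636] [386 198  32  31 528] ((0.5102081298828125, -0.3528587818145752), (0.06977955251932144, 0.0592087060213089), 44.57643508911133)
[340.67759563 225.76502732] [327 215  30  21 366] ((0.47047173976898193, -0.20336374640464783), (0.07165858149528503, 0.04037262871861458), 69.73007202148438)
```

View pics/crop0.png

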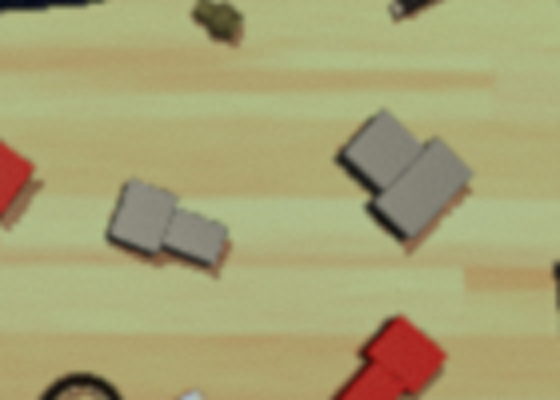

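View pics/crop1.png

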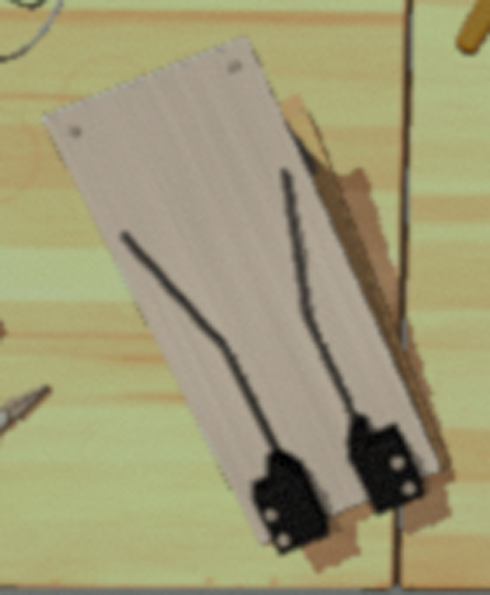

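The crop confirms that (342,227) is the small housing: it measures 72 x 40 mm, against 70 x 59 for the other. Its tail is at crop (142,215) and its nose at (197,240), pointing right and down. In the chute crop the deck corners are at about (45,117), (248,38), (265,545) and (440,475).

```bash
python3 - <<'E'
from h import *
c=cam('top')
f=lambda x,y,z: ray(c,(100+(x+.5)/3.5-.5,130+(y+.5)/3.5-.5),z)
HL=f(45,117,.2055);HR=f(248,38,.2055);LL=f(265,545,.0355);LR=f(440,475,.0355)
print(HL,HR,LL,LR)
print('w',np.linalg.norm(HL-HR),np.linalg.norm(LL-LR),'len',np.linalg.norm(HL-LL),np.linalg.norm(HR-LR))
H=(HL+HR)/2;L=(LL+LR)/2;d=H-L;y=np.arctan2(d[1],d[0]);e=HL-HR
print('yaw',y,np.arctan2(-e[0],e[1]),'landing',L+d*265/340, H-75/340*d/np.linalg.norm(d)*.34)
# throat blocks/rail ends, z at s + height
for s,h,pts in((150,.009,((222,345),(308,312))),(252,.009,((123,235),(287,172)))):
    z=.0355+s*.0005+h*.866
    p,q=f(*pts[0],z),f(*pts[1],z);print(s,p,q,np.linalg.norm(p-q),(p+q)/2)
E
```

```text
[0.58933773 0.3304009  0.2055    ] [0.64221361 0.20329901 0.2055    ] [0.31849601 0.21471473 0.0355    ] [0.3691072  0.09099353 0.0355    ]
w 0.13766171822565623 0.13367284476085636 len 0.3400566562907801 0.3407339629130485
yaw 0.39689863742658016 0.39423294305533374 landing [0.55578139 0.24170382 0.168     ] [0.55585002 0.24173258 0.1680429 ]
150 [0.45328531 0.23211709 0.118294  ] [0.47622626 0.17473772 0.118294  ] 0.06179545520751064 [0.46475579 0.2034274  0.118294  ]
252 [0.51967561 0.28778012 0.169294  ] [0.56239683 0.18239868 0.169294  ] 0.11371170078516708 [0.54103622 0.2350894  0.169294  ]
```

```bash
cat > plan.py <<'E'
# usage: plan.py yaw x,y,z [x,y,z ...]  -> rows (tool axes, handwheel units)
import sys
from h import *
st=arm.get_state(); p=np.array(st['tool_pos']); psi=st['orientation'][2]
yt=float(sys.argv[1]); W=[np.array(list(map(float,a.split(',')))) for a in sys.argv[2:]]
rows=[]
for i,w in enumerate(W):
    for _ in range(60):
        A=R.from_euler('xyz',[np.pi,0,psi]).as_matrix()
        d=A.T@(w-p)/.025; t=-((yt-psi+np.pi)%(2*np.pi)-np.pi)/.15
        last=i==len(W)-1
        if np.abs(d).max()<(.05 if last else .6) and (abs(t)<.05 or not last): break
        s=d/max(1,np.abs(d).max()); r=np.round(np.r_[s,np.clip(t,-1,1)],1)
        rows.append(r); p=p+A@r[:3]*.025; psi-=r[3]*.15
for k in range(0,len(rows),5): print(', '.join('%g,%g,%g,%g'%tuple(r+0.) for r in rows[k:k+5]))
print('end',p,psi)
E
python3 plan.py 1.217 .38,.25,.23 .475,-.190,.16
```

```text
-1,-1,0,1, -1,-0.8,0,1, -1,-0.5,0,1, -1,-0.4,0,1, -1,-0.2,0,1
-1,0,0,1, -1,0.1,0,1, -1,0.3,0,1, -1,0.4,0,1, -1,0.6,0,1
-1,0.8,0,1, -0.9,1,0,0.2, -0.8,1,0,0, -0.8,1,0,0, -0.8,1,0,0
-1,0.6,0.2,0, -1,0.6,0.2,0, -1,0.6,0.2,0, -1,0.6,0.2,0, -1,0.6,0.2,0
-1,0.7,0.2,0, -1,0.6,0.2,0, -1,0.7,0.2,0, -1,0.6,0.2,0, -1,0.7,0.2,0
-1,0.6,0.2,0, -1,0.7,0.1,0, -1,0.6,0.2,0, -1,0.7,0.1,0, -1,0.6,0.2,0
-0.2,0.1,0,0
end [ 0.47405994 -0.1904288   0.16042874] 1.2167598148758392
```

```bash

python3 -m handwheel '[-1,-1,0,1, -1,-0.8,0,1, -1,-0.5,0,1, -1,-0.4,0,1, -1,-0.2,0,1]' 85
python3 -m handwheel '[-1,0,0,1, -1,0.1,0,1, -1,0.3,0,1, -1,0.4,0,1, -1,0.6,0,1]'
python3 plan.py 1.217 .38,.25,.23 .475,-.190,.16
```

```text
time_s: 0.65
tool_pos: [0.232, 0.5016, 0.2309]
orientation: [-3.141, 0.0, 2.141]
contact_force: [-0.4, -0.2, 0.6]
width: 0.992
grasp_force: 0.0
time_s: 1.15
tool_pos: [0.2996, 0.3883, 0.231]
orientation: [-3.141, 0.0, 1.391]
contact_force: [-0.0, -0.2, 0.5]
width: 0.997
grasp_force: 0.0
-1,0.9,0,1, -0.9,1,0,0.2, -0.8,1,0,0, -0.8,1,0,0, -0.8,0.9,0,0
-1,0.6,0.2,0, -1,0.6,0.2,0, -1,0.7,0.2,0, -1,0.6,0.2,0, -1,0.7,0.2,0
-1,0.6,0.2,0, -1,0.7,0.2,0, -1,0.6,0.2,0, -1,0.7,0.2,0, -1,0.6,0.2,0
-1,0.7,0.2,0, -1,0.6,0.2,0, -1,0.7,0.1,0, -1,0.6,0.2,0, -1,0.7,0.1,0
-0.1,0,0,0
end [ 0.47444371 -0.19008615  0.16104719] 1.2110734846987241
```

```bash

python3 -m handwheel '[-1,0.9,0,1, -0.9,1,0,0.2, -0.8,1,0,0, -0.8,1,0,0, -0.8,0.9,0,0]' >/dev/null
python3 -m handwheel '[-1,0.6,0.2,0, -1,0.6,0.2,0, -1,0.7,0.2,0, -1,0.6,0.2,0, -1,0.7,0.2,0]' >/dev/null
python3 -m handwheel '[-1,0.6,0.2,0, -1,0.7,0.2,0, -1,0.6,0.2,0, -1,0.7,0.2,0, -1,0.6,0.2,0]' >/dev/null
python3 -m handwheel '[-1,0.7,0.2,0, -1,0.6,0.2,0, -1,0.7,0.1,0, -1,0.6,0.2,0, -1,0.7,0.1,0]'
python3 -m handwheel '[-0.1,0,0,0, 0,0,0,0, 0,0,0,0]'
python3 - <<'E'
from h import *
im,c=snap('wrist','wr1')
hsv=cv2.cvtColor(im[:,:,::-1].copy(),cv2.COLOR_BGR2HSV)
m=((hsv[...,1]<60)&(hsv[...,2]>60)).astype(np.uint8)
n,l,s,ce=cv2.connectedComponentsWithStats(m)
print(proj(c,[.4705,-.2034,.034]))
for i in range(1,n):
    if s[i,4]>800:
        ct=max(cv2.findContours((l==i).astype(np.uint8),0,2)[0],key=len)[:,0].astype(float)
        P=np.array([ray(c,p,.034)[:2] for p in ct]).astype(np.float32)
        print(ce[i],s[i],cv2.minAreaRect(P))
E
```

```text
time_s: 3.15
tool_pos: [0.4781, -0.1867, 0.1606]
orientation: [-3.14, -0.0, 1.217]
contact_force: [-0.1, -0.1, -0.1]
width: 0.992
grasp_force: 0.0
time_s: 3.45
tool_pos: [0.4772, -0.1873, 0.1611]
orientation: [-3.141, -0.0, 1.217]
contact_force: [-0.3, 0.4, 0.2]
width: 0.995
grasp_force: 0.0
[277.43940936 220.4428484 ]
[277.85624538 212.69290466] [ 255  181   48   78 2706] ((0.470710813999176, -0.20394636690616608), (0.06858937442302704, 0.03825867176055908), 68.58792877197266)
[ 50.18471381 279.29650523] [    0   189   127   182 14536] ((0.23750154674053192, -0.18736137449741364), (0.15041857957839966, 0.14243008196353912), 0.30243119597435)
[363.76670239 349.93890675] [ 327  301   69   82 2799] ((0.5078954100608826, -0.3469797968864441), (0.07770068198442459, 0.06935202330350876), 45.3302001953125)
```

View pics/wr1.png

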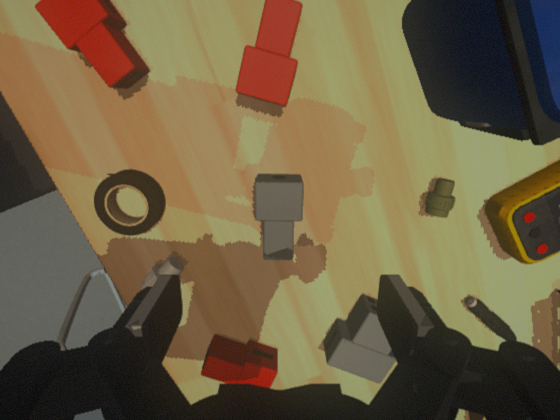

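The wrist view shows the small housing at (278,213), tail on the upper side, aligned with the tool axis between the fingers. The large one is at (364,350), clear of the fingers. The two measurements agree to within 1 mm.

```bash
python3 plan.py 1.212 .4755,-.1905,.009
```

```text
0,0,1,0, 0,0,1,0, 0,0,1,0, 0,0,1,0, -0.1,0,1,0
0,0,1,0, -0.1,0,0.1,0
end [ 0.47559639 -0.19183387  0.00869201] 1.2176547400221982
```

```bash

python3 -m handwheel '[-0.1,0,1,0, -0.04,0,1,0, 0,0,1,0, 0,0,1,0, 0,0,1,0]' >/dev/null
python3 -m handwheel '[0,0,0.6,0, 0,0,0.4,0, 0,0,0.06,0, 0,0,0,0]'
python3 -m handwheel '[0,0,0,0, 0,0,0,0, 0,0,0,0, 0,0,0,0, 0,0,0,0]' 20 40
python3 -m handwheel '[0,0,0,0, 0,0,0,0, 0,0,0,0]'
```

```text
time_s: 4.4
tool_pos: [0.4767, -0.1912, 0.0102]
orientation: [3.141, 0.0, 1.217]
contact_force: [-0.4, 0.6, -0.1]
width: 0.993
grasp_force: 0.0
time_s: 4.9
tool_pos: [0.4769, -0.1918, 0.0106]
orientation: [3.14, 0.0, 1.217]
contact_force: [0.1, 0.8, 5.2]
width: 0.462
grasp_force: 41.0
time_s: 5.2
tool_pos: [0.477, -0.1918, 0.0106]
orientation: [3.14, 0.0, 1.217]
contact_force: [-0.7, 1.2, 5.0]
width: 0.463
grasp_force: 41.1
```

```bash

python3 -m handwheel '[0,0,-0.5,0, 0,0,-1,0, 0,0,-1,0, 0,0,-1,0, 0,0,-1,0]'
python3 plan.py .396 .4769,-.16,.25 .568,.247,.25
```

```text
time_s: 5.7
tool_pos: [0.476, -0.1911, 0.1235]
orientation: [-3.141, -0.0, 1.217]
contact_force: [0.9, -0.7, -1.0]
width: 0.461
grasp_force: 40.3
0.2,-0.1,-1,1, 0.2,-0.1,-1,1, 0.2,-0.1,-1,1, 0.2,-0.2,-1,1, 0.2,-0.2,-1,1
0.8,-1,0,0.5, 0.7,-1,0,0, 0.7,-1,0,0, 0.7,-1,0,0, 0.7,-1,0,0
0.7,-1,0,0, 0.7,-1,0,0, 0.7,-1,0,0, 0.7,-1,0,0, 0.7,-1,0,0
0.7,-1,0,0, 0.7,-1,0,0, 0.7,-1,0,0, 0.4,-0.6,-0.1,0
end [0.56758684 0.24603365 0.25103096] 0.3918469848734138
```

```bash

python3 -m handwheel '[0.2,-0.1,-1,1, 0.2,-0.1,-1,1, 0.2,-0.1,-1,1, 0.2,-0.2,-1,1, 0.2,-0.2,-1,1]'
python3 -m handwheel '[0.8,-1,0,0.5, 0.7,-1,0,0, 0.7,-1,0,0, 0.7,-1,0,0, 0.7,-1,0,0]' >/dev/null
python3 -m handwheel '[0.7,-1,0,0, 0.7,-1,0,0, 0.7,-1,0,0, 0.7,-1,0,0, 0.7,-1,0,0]'
python3 plan.py .396 .568,.247,.25
```

```text
time_s: 6.2
tool_pos: [0.4778, -0.1601, 0.2485]
orientation: [-3.141, 0.0, 0.46]
contact_force: [0.6, 0.5, -0.6]
width: 0.462
grasp_force: 40.2
time_s: 7.2
tool_pos: [0.5443, 0.14, 0.2475]
orientation: [-3.142, 0.0, 0.392]
contact_force: [0.4, -0.2, -0.7]
width: 0.459
grasp_force: 40.3
0.7,-1,0,0, 0.7,-1,0,0, 0.7,-1,-0.1,0, 0.4,-0.6,0,0
end [0.56763752 0.24705126 0.25000257] 0.3919213019564325
```

```bash

python3 -m handwheel '[0.7,-1,0,0, 0.7,-1,0,0, 0.7,-1,0,0, 0.4,-0.6,0,0, 0,0,0,0]' 
python3 -m handwheel '[0,0,0.6,0, 0,0,0.4,0, 0,0,0,0]'
python3 - <<'E'
from h import *
a,_=snap('top','top2'); b,_=snap('side','side2')
A=cv2.resize(a[120:300,90:250],None,fx=2.5,fy=2.5); B=cv2.resize(b[60:240,180:340],None,fx=2.5,fy=2.5)
cv2.imwrite('pics/c2.png',np.hstack([A,B])[:,:,::-1])
E
```

```text
time_s: 7.7
tool_pos: [0.5677, 0.2473, 0.2472]
orientation: [-3.141, 0.0, 0.394]
contact_force: [-0.6, -1.2, -0.9]
width: 0.457
grasp_force: 40.3
time_s: 8.0
tool_pos: [0.5664, 0.2443, 0.2191]
orientation: [-3.141, 0.005, 0.39]
contact_force: [0.6, -0.5, -1.6]
width: 0.455
grasp_force: 40.3
```

View pics/c2.png

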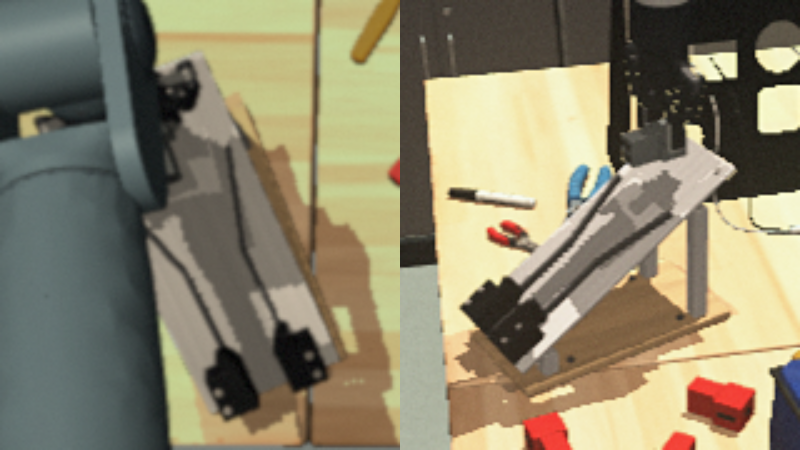

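The crop shows the housing held over the landing, nose down the slope, near mid-width (side crop about (645,145)). I'll check for settling before lowering.

```bash

python3 -m handwheel '[0,0,0,0, 0,0,0,0]'
python3 -m handwheel '[0,0,0,0]'
python3 plan.py .396 .5681,.2468,.2015
```

```text
time_s: 8.3
tool_pos: [0.5684, 0.2456, 0.223]
orientation: [3.141, -0.001, 0.391]
contact_force: [-0.1, -0.7, -0.9]
width: 0.463
grasp_force: 40.3
time_s: 8.4
tool_pos: [0.5683, 0.2457, 0.2228]
orientation: [3.141, -0.001, 0.392]
contact_force: [-0.4, 0.2, -0.5]
width: 0.463
grasp_force: 40.3
0,0,0.9,0
end [0.56825197 0.24573589 0.20032154] 0.3916767952422504
```

```bash

python3 -m handwheel '[0,-0.04,0.3,0, 0,0,0.3,0, 0,0,0.22,0, 0,0,0,0, 0,0,0,0]'
python3 -m handwheel '[0,0,0,0]'
```

```text
time_s: 8.9
tool_pos: [0.5675, 0.2467, 0.2014]
orientation: [-3.142, 0.001, 0.392]
contact_force: [0.1, -0.0, -0.2]
width: 0.456
grasp_force: 40.3
time_s: 9.0
tool_pos: [0.5678, 0.2467, 0.2021]
orientation: [3.141, -0.001, 0.392]
contact_force: [0.4, -0.4, -0.9]
width: 0.458
grasp_force: 40.3
```

```bash

python3 -m handwheel '[0,0,0,0, 0,0,0,0, 0,0,0,0, 0,0,0,0, 0,0,0,0]' 85
python3 -m handwheel '[0,0,0,0, 0,0,0,0, 0,0,0,0, 0,0,0,0, 0,0,0,0]'
python3 - <<'E'
from h import *
a,_=snap('top','top3'); b,_=snap('side','side3')
A=cv2.resize(a[120:300,90:250],None,fx=2.5,fy=2.5); B=cv2.resize(b[60:240,180:340],None,fx=2.5,fy=2.5)
cv2.imwrite('pics/c3.png',np.hstack([A,B])[:,:,::-1])
E
```

```text
time_s: 9.5
tool_pos: [0.5677, 0.2467, 0.2019]
orientation: [3.142, -0.0, 0.392]
contact_force: [-1.2, -0.5, 0.1]
width: 0.997
grasp_force: 0.0
time_s: 10.0
tool_pos: [0.5676, 0.2467, 0.2018]
orientation: [-3.142, -0.0, 0.392]
contact_force: [-0.1, -0.6, 0.6]
width: 0.995
grasp_force: 0.0
```

View pics/c3.png

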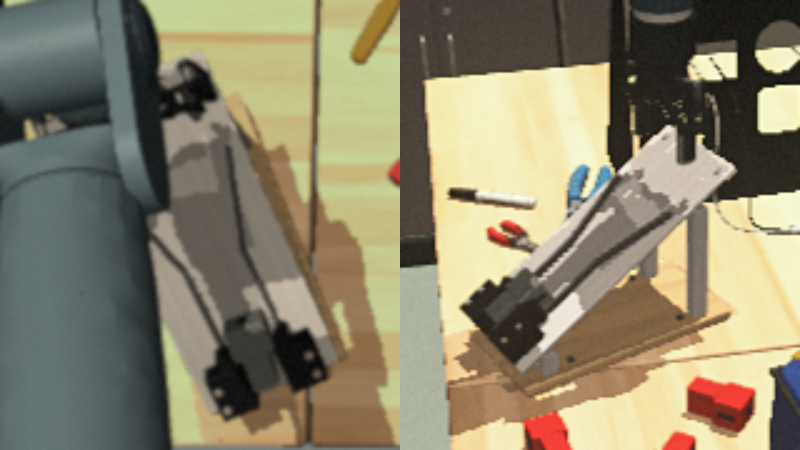

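The housing has slid down, and its nose is in the throat, at top crop (252,350). I'll raise the arm clear and check that it lies fully home.

```bash

python3 -m handwheel '[0,0,-0.5,0, 0,0,-1,0, 0,0,-1,0, 0,0,-1,0, 0,0,0,0]'
python3 - <<'E'
from h import *
a,c=snap('top','top4'); b,_=snap('side','side4')
A=cv2.resize(a[220:300,150:250],None,fx=4,fy=4,interpolation=2); B=cv2.resize(b[150:230,190:290],None,fx=4,fy=4,interpolation=2)
L=np.array([.3438,.1529]);u=np.array([.9226,.3857])
for s in (19,54,89):   # nose end, origin, tail end: top-face points, normal = (-.5u,.866)
    for h in (34,):
        P=np.r_[L+u*(s*.866-h*.5)/1000,.0355+(s*.5+h*.866)/1000]; p=proj(c,P); print(s,p,(p-[150,220])*4)
cv2.imwrite('pics/c4.png',np.hstack([A,B])[:,:,::-1])
E
```

```text
time_s: 10.6
tool_pos: [0.5697, 0.2472, 0.2953]
orientation: [3.14, -0.009, 0.392]
contact_force: [0.3, 1.1, 1.1]
width: 0.995
grasp_force: 0.0
19 [198.1496362  275.42778726] [192.59854479 221.71114905]
54 [192.49974338 263.59240418] [169.99897354 174.36961672]
89 [186.71718565 251.47911491] [146.8687426  125.91645965]
```

View pics/c4.png

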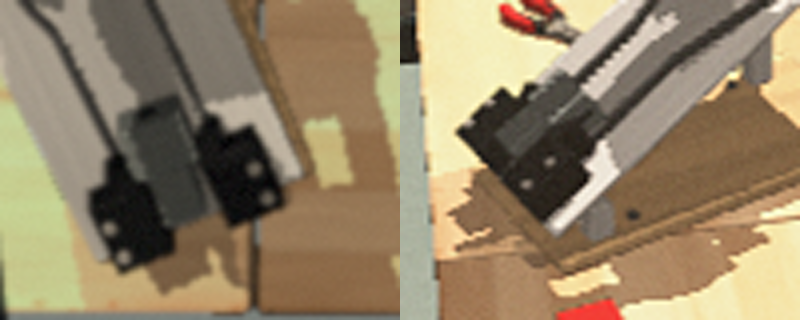

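The nose end is at crop (190,220), against (193,222) predicted for home. The tail edge is at about (150,115), against (147,126). So it is seated, and the robot is clear of it.

```bash
python3 -c "
from rig import ticket; print(ticket.finish_job())"
```

```text
the job is handed in; nothing more can be done
None
```

I released the small housing on the landing; it slid down by itself and the last picture shows it home with its nose in the throat. The large housing was left alone, and I handed the job in at about 10.7 s; no verdict came back.

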